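Lift the lens mount's split retaining ring with the pick

TASK

Two lens mounts stand on the repair bench: take the slim pick lying in line with them (not the screwdriver farther out), put its tip into the slot of the larger mount under the wide end of the split retaining ring, and lift that end out of its groove until the ring stands open at a slant of 20 degrees or more. Then draw the pick out, leaving the ring open, and lay the pick back down flat on the bench.

Things in the scene. Friction and masses are not known exactly. Their poses are not given: they have to be found in the camera images.
- pick_grip (a point): Handle centre of the loose pick (about 60 g), half-way up, 11 mm above the bench it lies flat on. Black straight handle 90 long, 18 wide, 22 high; then a slim steel shaft 6 thick (12 for the first 8 mm) at this same height; 160 over all. x axis along the pick from handle to tip, z up. Grip here from above across the 18 mm. (A screwdriver lies there too: not the pick.)
- pick_tip (a point): Foremost point of the pick's flat steel tip (6 wide, 4 high, 26 long), 115 mm ahead (+x) of pick_grip and at the same height; same axes. It goes level along ring_end's +x into the slot, handle outside, to end under the ear at ring_end's point or up to 8 mm farther in, then lifts straight up.
- ring_end (a point): Middle of the underside of the ring's wide free end (ear, 14 long in x, 16 wide in y, 3 thick); rises with the ring. Ring home: 53 mm above the bench, x axis level, from the ear inward to the hinge 72 mm ahead, z up. Under the ear a slot in the mount's wall, centred on x, open outside: 40 wide there, 22 inside, floor 17 below the ear, from 8 mm outside this point to 12 inside.
- mount_ring (a joint): Opening angle of the dark steel split ring (76 mm diameter) set inside the rim of the LARGER lens mount (aluminium, 90 diameter, foot 100, 57 high, fixed; the other is 63 in diameter). Captive stiff hinge opposite the split: 0 = home in its groove, grows as the ear is lifted, to 1.2 rad; about 1.5 N up at the ear moves it, and it stays where left.

How it is judged (in metres and radians):
On the way:
1. the ring is being lifted out of its groove with the pick's tip at its wide end (value of joint mount_ring above 0.2 rad and distance between pick_tip and ring_end below 0.03 m), for 0.1 s.
At the end, for the whole second after the job is handed in: The larger mount's ring stands open by more than 0.3 rad (17 degrees), and the pick lies flat and at rest on the bench: centre of its handle lower than 18 mm and its tip lower than 20 mm above the bench (value of joint mount_ring above 0.3 rad and height (world z) of pick_grip below 0.018 m and height (world z) of pick_tip below 0.02 m and linear speed of pick below 0.03 m/s); the robot touches nothing.
It also fails if it takes over 51 s, if anything falls off the work surface, if the arm or the gripper's body presses on something with over 40 N, if the wrist force passes 120 N, or if a joint passes its speed limit or range.

ROBOT

A 6-joint arm with a two-finger parallel gripper is mounted at the origin on the work surface. World frame = base frame: x ahead of the robot, y to its left, z up, the work surface at z = 0. Lengths are in m, angles in degrees, forces in N, time in s.
With the tool pointing down it reaches from about 0.3 to 0.95 m from the base axis. Payload 3.1 kg.
Tool frame: the origin (TCP) lies at the very end of the fingers, on their centre line; the grasp point (between the pads) lies 19 mm behind it; z points along the fingers, y is the line along which they close (so a half turn about z gives the same grasp; the last joint's range is limited). The gripper opens to 85 mm and grips with 20 to 120 N. Pads are 22 mm wide; open, the fingers measure 114 mm over their backs; the gripper's body (76 mm by 85 mm) begins 54 mm behind the grasp point. The pads swing forward as they close: fully open they stand 13 mm farther back than shut.
Start: joints at [-67.305, 17.653, 93.61, -0, 68.738, -3.994], TCP at [0.281, -0.558, 0.231] pointing down, gripper open.
Joint ranges: [-175.34, 175.34], [-45.06, 112.39], [2.9, 150.54], [-68.45, 248.45], [3.09, 151.38], [-168.51, 168.51]. Speed limits (degrees/s): [159.86, 159.86, 180, 180, 180, 180].

INTERFACE

Orientations are given as [roll, pitch, yaw] about the fixed x, y, z axes, in that order (R = Rz(yaw) Ry(pitch) Rx(roll)).
In Python, from plant import r, optics, ticket gives the robot as it stands.
- The arm moves only by the tool send_rows, never from a script. Its argument "plan" is a list of rows, each a list of 2 entries, a list of its own where there are three numbers: the shift along the tool's x, y, z in cm, then the turn about the tool's z in degrees. A call has 1 to 12 rows; each row is the pose to reach, as a shift and turn from the pose commanded when the call began, along the tool's axes at that moment; what a row does not reach only later rows make up. A row lasts 1/10 s, in which the tool goes at most 50 mm and 8.59 degrees, less where a joint would pass 70% of its speed; a pose out of reach is approached as far as the arm can. A call with a gripper value outside its range is refused whole. "claw" is the finger opening in cm, from 0 to 8.54, set as the call begins (left out, the last holds). The fingers move at their own pace and stop on an object; "newtons" is the grip in N (left out, the last holds). Time passes only in rows, so rows that repeat a pose let the fingers close. It gives the time, the measured TCP pose, the force, the opening and the grip force at its end, in the units of the state.
- r.observe(): the state, without advancing time (a new reading comes with each control period).
- optics.capture(name): name is "side" or "top"; returns the picture (400x640x3 uint8, blue, green, red); there is no depth.
- optics.get_calibration(name): a dict with "vertical_fov" (degrees; the focal length in pixels is half the picture's height over the tangent of half this angle, whatever the lens; pixels are square), "cx", "cy" (the principal point, pixels), "R" (3x3) and "t" (3): a world point X has camera coordinates R X + t. Camera axes: x right, y down, z forward; pixel columns grow to the right and rows downward; lengths in m; the calibration is good to about 2 mm. A picture is of the moment at which its call begins. get_calibration takes no time and is no camera call.
- ticket.job_done(): hands the job in; it is judged then, once.
The state is a dict: "time_s": time; "qpos": joint angles; "qvel": joint speeds; "tau": joint torques, N m; "eef_pos": TCP position; "orientation": TCP orientation; "wrist_force": force on the tool from outside, world axes, zero at the start; "wrist_torque": the same for the moment, N m; "opening": opening from 0.0 (shut) to 1.0 (fully open); "grip_force": force on a finger pad.
Only numpy, scipy, OpenCV 4.12 (cv2) and the standard library are available. Lean on these libraries where they do the work, as an engineer would, in place of code of your own. Each camera call takes 0.05 s, during which the arm holds its last target. There are 200 camera calls.

## Working session

There is one attempt and no reset: what is moved stays moved. The work goes in short steps, Python scripts to look and compute and a tool call to move; the robot and the scene stay as the last step left them, time stands still between calls to the robot, and variables do not carry over. Pictures are saved under pics/ and viewed, at most 10 in all, crops included, and the job is handed in when it is done.

Besides the shell and the picture viewer there is one more tool, called after "Emit:" as name([rows], argument=value, ...), one row to a line, values as JSON. send_rows: Moves the arm, as the interface text tells. Its arguments: {"type":"object","properties":{"plan":{"type":"array"},"claw":{"type":"number"},"newtons":{"type":"number"}},"required":["plan"]}

```bash
mkdir -p pics; python3 - <<'E'
from plant import r, optics, ticket
import cv2
for n in("top","side"):
    cv2.imwrite(f"pics/{n}0.png",optics.capture(n)); print(n,optics.get_calibration(n))
print(r.observe())
E
```

```text
top {'vertical_fov': 48.975930000553774, 'cx': 319.8623803436096, 'cy': 196.93919388514814, 'R': array([[ 0.02056379, -0.99978513,  0.00261288],
       [-0.9821645 , -0.02068977, -0.18688186],
       [ 0.18689576,  0.00127673, -0.98237892]]), 't': array([-0.02398817,  0.64020228,  0.85916491])}
side {'vertical_fov': 55.74245773053542, 'cx': 326.1223421942028, 'cy': 203.05406820493758, 'R': array([[-0.76870185, -0.6392231 , -0.02216496],
       [-0.41035285,  0.51946172, -0.74951321],
       [ 0.49062001, -0.56705674, -0.66161821]]), 't': array([0.49685457, 0.32351597, 0.49973939])}
{'time_s': 0.1, 'qpos': array([-6.73061806e+01,  1.76973083e+01,  9.36842931e+01,  1.21091243e-03,
        6.87356268e+01, -3.99346259e+00]), 'qvel': array([-0.08060645, -0.12765115, -0.07611542, -0.15147502,  0.00183011,
       -0.03191853]), 'tau': array([-3.39504049e-04, -4.16407192e+01, -2.77645165e+01, -1.07137748e-04,
        4.02527061e-03, -6.49234266e-06]), 'eef_pos': array([ 0.28039181, -0.55773433,  0.23016871]), 'orientation': array([-1.79883135e+02, -9.28890385e-03,  2.66868322e+01]), 'wrist_force': array([ 0.96906588, -1.06644298,  0.05400953]), 'wrist_torque': array([-0.01209708, -0.00185354,  0.00483   ]), 'grip_force': 0.0, 'opening': 0.9979738867945835}
```

View pics/top0.png

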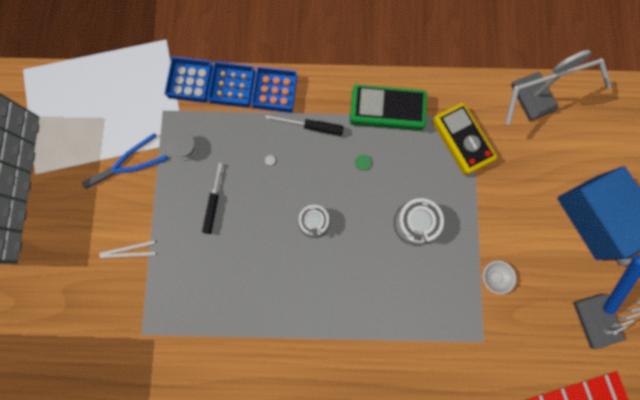

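View pics/side0.png

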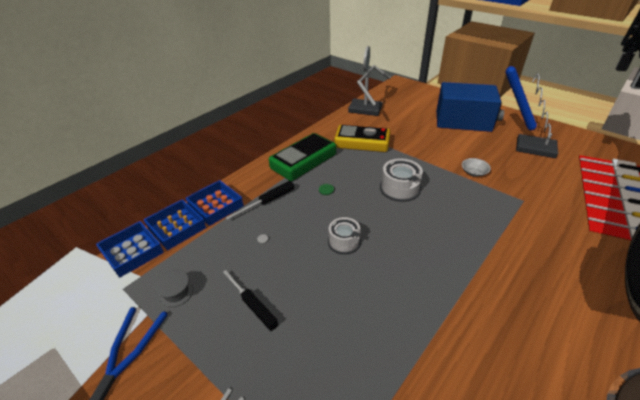

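The pick's black handle is at (210,213) in the top view with its steel tip at (221,165). The screwdriver is at (315,126), farther out. The larger mount is at (420,221) in top and (402,178) in side. Next I enlarge these.

```bash
cat > h.py <<'E'
import numpy as np, cv2
from plant import r, optics, ticket
def cal(n):
    c=optics.get_calibration(n); return c,200/np.tan(np.radians(c["vertical_fov"]/2))
def ray(n,u,v):
    c,f=cal(n); R=np.array(c["R"]);return -R.T@c["t"], R.T@np.array([(u-c["cx"])/f,(v-c["cy"])/f,1])
def onz(n,u,v,z):
    o,d=ray(n,u,v); return o+d*(z-o[2])/d[2]
def pix(n,X):
    c,f=cal(n); p=np.array(c["R"])@X+c["t"]; return np.array([c["cx"]+f*p[0]/p[2],c["cy"]+f*p[1]/p[2]])
def crop(im,u,v,w,h,k):
    return cv2.resize(im[v:v+h,u:u+w],None,fx=k,fy=k,interpolation=cv2.INTER_CUBIC)
E
python3 - <<'E'
from h import *
t=cv2.imread("pics/top0.png");s=cv2.imread("pics/side0.png")
a=crop(t,390,190,66,66,6);b=crop(s,370,145,66,66,6);c=crop(t,180,150,66,30,6);c=crop(t,180,155,66,33,6)
c=crop(t,290,190,66,33,6)
d=crop(t,180,155,66,33,6)
cv2.imwrite("pics/c1.png",np.vstack([np.hstack([a,b]),np.hstack([c,d])]))
# pick handle mask in top
hsv=cv2.cvtColor(t,cv2.COLOR_BGR2HSV)
m=(t.max(2)<60).astype(np.uint8); m[:, :195]=0;m[:,240:]=0;m[:150]=0;m[260:]=0
n,l,st,ce=cv2.connectedComponentsWithStats(m)
i=1+st[1:,4].argmax(); print(st[i],ce[i])
cn=max(cv2.findContours((l==i).astype(np.uint8),0,1)[0],key=len);print(cv2.minAreaRect(cn), cv2.boxPoints(cv2.minAreaRect(cn)))
for p in [*cv2.boxPoints(cv2.minAreaRect(cn)),ce[i]]: print(p,onz("top",*p,0.022).round(4))
print("tip",onz("top",221,164,.013))
g=t.mean(2)[158:185,208:230].astype(int);print(g)
for p in [(420,221),(425,238)]: print(onz("top",*p,0.057))
E
```

```text
[203 194  16  39 330] [210.46060606 213.41515152]
((210.5, 213.0), (8.43299388885498, 39.419342041015625), 11.309932708740234) [[202.5     231.5    ]
 [210.23077 192.84616]
 [218.5     194.5    ]
 [210.76923 233.15384]]
[202.5 231.5] [0.567 0.24  0.022]
[210.23077 192.84616] [0.6519 0.2291 0.022 ]
[218.5 194.5] [0.6486 0.2108 0.022 ]
[210.76923 233.15384] [0.5638 0.222  0.022 ]
[210.46060606 213.41515152] [0.6066 0.2256 0.022 ]
tip [0.71983328 0.21180619 0.013     ]
[[124 127 126 128 128 127 127 127 128 128 127 127 128 127 126 127 127 126
  126 126 127 128]
 [128 127 127 127 127 127 130 127 128 124 127 127 127 129 126 126 128 128
  125 126 128 127]
 [125 128 126 127 126 130 129 128 126 125 126 129 126 128 128 128 127 125
  126 128 126 126]
 [126 127 127 129 128 127 127 125 126 128 130 131 132 129 128 127 128 125
  129 126 128 128]
 [128 128 126 126 128 127 127 126 128 130 135 142 143 135 128 128 127 127
  125 127 125 127]
 [126 127 127 126 126 126 126 127 127 133 144 155 155 145 134 124 121 123
  121 122 124 127]
 [126 126 128 126 129 127 128 125 128 136 152 166 164 150 132 120 114 1
[... 1258 characters left out ...]
33 146 161 160 144 128 122 109  96  94  99 115
  126 127 126 126]
 [130 128 129 129 128 128 131 148 163 161 139 125 121 108  98  94 103 116
  124 125 128 129]
 [128 129 126 126 129 127 137 151 163 154 137 126 122 110  97  99 108 121
  126 127 128 126]
 [129 129 128 129 128 130 139 154 161 150 132 126 122 110  98 100 114 123
  127 129 129 128]
 [128 130 127 129 127 130 142 161 163 147 129 127 120 109  99 100 115 121
  125 129 128 127]
 [130 127 129 129 129 130 145 162 162 144 128 122 117 109  97 102 115 125
  128 129 128 126]
 [130 129 129 129 127 134 148 162 158 137 122 118 111 102 100 109 119 126
  129 127 128 127]]
[ 0.59462533 -0.22010107  0.057     ]
[ 0.55942505 -0.22965664  0.057     ]
```

View pics/c1.png

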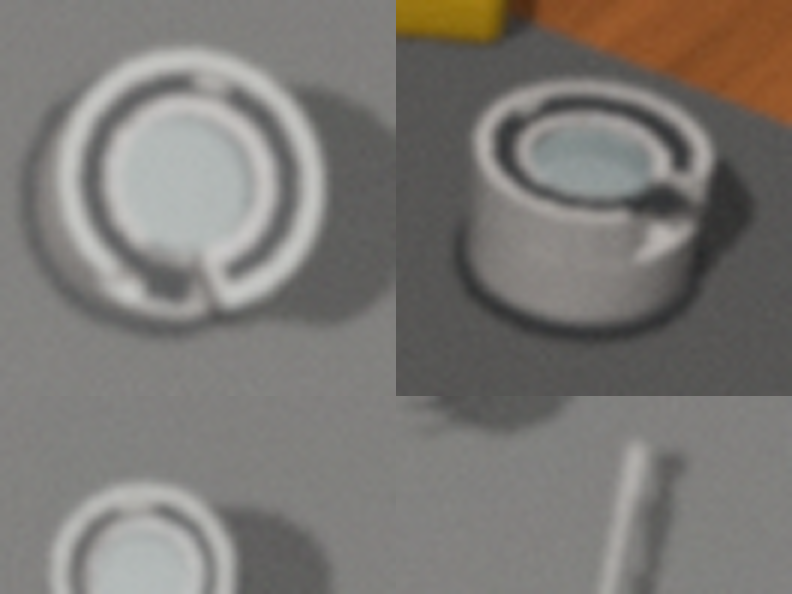

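The larger mount's ring is dark. Its wide ear is at about (418.7,236) in top and (415,178) in side, and the hinge is at about (425,204), so the slot points nearly along the pick's own direction. Now I measure both more exactly.

```bash
python3 - <<'E'
from h import *
t=cv2.imread("pics/top0.png").astype(np.float32).mean(2)
# pick shaft line (top of shaft z=.014)
P=[]
for v in range(166,190):
    row=t[v,205:228]; w=np.clip(row-140,0,None); 
    if w.sum()>20: P.append(onz("top",205+(w*np.arange(23)).sum()/w.sum(),v,.014)[:2])
P=np.array(P); c=P.mean(0); d=np.linalg.svd(P-c)[2][0]; d*=np.sign(d[0])
h=onz("top",210.46,213.4,.022)[:2]; print("shaft dir deg",np.degrees(np.arctan2(d[1],d[0])),"handle off-line mm",1e3*np.cross(d,h-c))
tip=onz("top",219.5,161.8,.013)[:2]; print("tip",tip,"tip-handle mm",1e3*(tip-h)@d, "grip from tip",tip-.115*d,"handle",h, "on line",c+d*((h-c)@d))
# mount: outer rim edge, circle on z=.057
m=(t>165).astype(np.uint8); m[:,:385]=0; m[:,460:]=0; m[:190]=0; m[255:]=0
cn=max(cv2.findContours(m,cv2.RETR_EXTERNAL,cv2.CHAIN_APPROX_NONE)[0],key=len)[:,0]
hull=cv2.convexHull(cn)[:,0]
W=np.array([onz("top",*p,.057)[:2] for p in hull])
A=np.c_[2*W,np.ones(len(W))]; s=np.linalg.lstsq(A,(W**2).sum(1),rcond=None)[0]; C=s[:2]; print("mount C",C,"rad",np.sqrt(s[2]+C@C))
# polar profile at radii, angle seen from centre (world)
ths=np.arange(-180,180,6)
for rr in (.033,.036,.039,.042):
    X=[pix("top",np.array([C[0]+rr*np.cos(a),C[1]+rr*np.sin(a),.056])) for a in np.radians(ths)]
    v=[cv2.getRectSubPix(t,(1,1),(float(x[0]),float(x[1])))[0,0] for x in X]
    print(rr); print(" ".join(f"{a}:{int(q)}" for a,q in zip(ths,v) if abs(a)>126 or abs(a)<35))
E
```

```text
shaft dir deg -8.589053565200144 handle off-line mm -6.076729008737189
tip [0.72483782 0.21547656] tip-handle mm 118.43696069516893 grip from tip [0.61112755 0.2326514 ] handle [0.60658415 0.22558406] on line [0.60749169 0.23159264]
mount C [ 0.59722293 -0.22213717] rad 0.045772088406047816
0.033
-180:112 -174:127 -168:162 -162:173 -156:134 -150:114 -144:113 -138:114 -132:113 -30:116 -24:136 -18:151 -12:152 -6:138 0:117 6:110 12:111 18:109 24:109 30:106 132:104 138:106 144:101 150:101 156:101 162:98 168:97 174:100
0.036
-180:117 -174:130 -168:157 -162:175 -156:140 -150:126 -144:122 -138:114 -132:112 -30:106 -24:138 -18:163 -12:167 -6:146 0:113 6:105 12:106 18:114 24:112 30:112 132:129 138:126 144:115 150:112 156:103 162:95 168:92 174:95
0.039
-180:131 -174:141 -168:151 -162:186 -156:179 -150:175 -144:173 -138:166 -132:158 -30:144 -24:157 -18:169 -12:170 -6:160 0:151 6:151 12:153 18:159 24:158 30:157 132:178 138:167 144:148 150:152 156:132 162:101 168:96 174:101
0.042
-180:153 -174:145 -168:138 -162:183 -156:191 -150:190 -144:192 -138:189 -132:188 -30:181 -24:183 -18:186 -12:184 -6:183 0:187 6:188 12:187 18:190 24:188 30:188 132:187 138:180 144:169 150:185 156:169 162:129 168:129 174:128<stdin>:9: DeprecationWarning: Arrays of 2-dimensional vectors are deprecated. Use arrays of 3-dimensional vectors instead. (deprecated in NumPy 2.0)
```

Emit:
send_rows([
  [[64.6, -55.6, 0], 35.7],
  [[64.6, -55.6, 0], 35.7],
  [[64.6, -55.6, 0], 35.7],
  [[64.6, -55.6, 0], 35.7],
  [[64.6, -55.6, 0], 35.7],
  [[64.6, -55.6, 0], 35.7],
  [[64.6, -55.6, 0], 35.7],
  [[64.6, -55.6, 0], 35.7],
  [[64.6, -55.6, 0], 35.7],
  [[64.6, -55.6, 0], 35.7],
  [[64.6, -55.6, 0], 35.7],
  [[64.6, -55.6, 0], 35.7],
], claw=6, newtons=80)

```text
time_s: 1.3
eef_pos: [0.5101, -0.0056, 0.2311]
orientation: [180.0, 0.0, -9.0]
wrist_force: [0.6, 0.5, 0.4]
opening: 0.699
grip_force: 0.0
```

```bash
cat >> h.py <<'E'
def go(x,y,z,yaw):
    s=r.observe(); p=s["eef_pos"]; a=np.radians(s["orientation"][2]); D=np.array([x,y,z])-p
    print("pose",p.round(4),s["orientation"].round(2),"F",s["wrist_force"].round(1),"t",round(s["time_s"],2),"open",round(s["opening"],3),"grip",s["grip_force"])
    print("shift cm",(100*np.array([D[0]*np.cos(a)+D[1]*np.sin(a),D[0]*np.sin(a)-D[1]*np.cos(a),-D[2]])).round(2),"turn",round(s["orientation"][2]-yaw,2))
E
python3 -c "
from h import *
go(.608,.229,.10,-9)"
```

```text
pose [ 0.5101 -0.0056  0.2311] [ 1.7999e+02  1.0000e-02 -9.0000e+00] F [0.6 0.5 0.4] t 1.3 open 0.699 grip 0.0
shift cm [  6.   -24.7   13.11] turn -0.0
```

Emit:
send_rows([
  [[6, -24.7, 5], 0],
  [[6, -24.7, 5], 0],
  [[6, -24.7, 5], 0],
  [[6, -24.7, 5], 0],
  [[6, -24.7, 5], 0],
  [[6, -24.7, 5], 0],
  [[6, -24.7, 13], 0],
  [[6, -24.7, 13], 0],
  [[6, -24.7, 13], 0],
  [[6, -24.7, 13], 0],
])

```text
time_s: 2.3
eef_pos: [0.6074, 0.2262, 0.1009]
orientation: [179.9, 0.1, -9.0]
wrist_force: [0.9, -0.4, 0.4]
opening: 0.704
grip_force: 0.0
```

```bash
python3 - <<'E'
from h import *
go(.608,.229,.003,-9)
t=optics.capture("top");s=optics.capture("side")
cv2.imwrite("pics/c2.png",np.hstack([crop(t,160,130,100,130,4),crop(s,200,230,100,130,4)]))
E
```

```text
pose [0.6074 0.2262 0.1009] [ 1.7995e+02  9.0000e-02 -9.0400e+00] F [ 0.9 -0.4  0.4] t 2.3 open 0.704 grip 0.0
shift cm [ 0.02 -0.29  9.79] turn -0.04
```

View pics/c2.png

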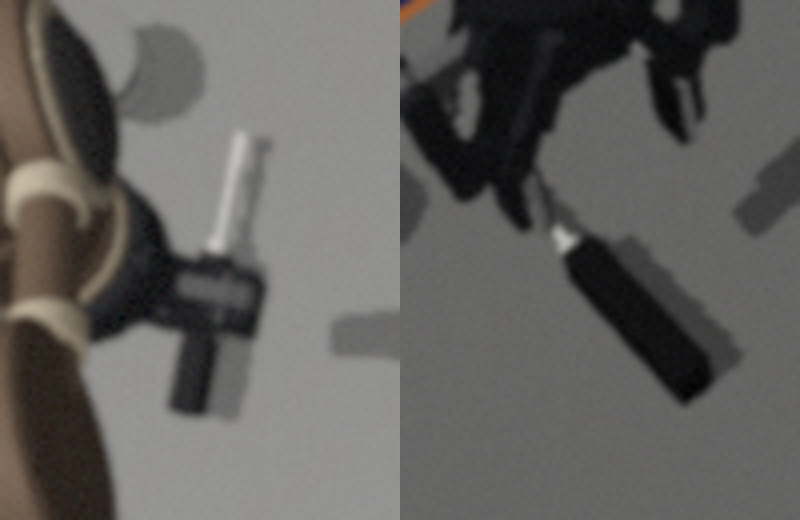

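The fingers straddle the handle: in the top crop the handle's rear end is at (190,400) and the shaft at (232,190), on the gripper's centre line. Next I go down and grip.

Emit:
send_rows([
  [[0, 0, 3], 0],
  [[0, 0, 6], 0],
  [[0, 0, 8], 0],
  [[0, 0, 9], 0],
  [[0, 0, 9.7], 0],
  [[0, 0, 9.7], 0],
  [[0, 0, 9.7], 0],
])

```text
time_s: 3.1
eef_pos: [0.6093, 0.2273, 0.0059]
orientation: [-179.9, -0.1, -9.0]
wrist_force: [0.5, -0.2, 0.2]
opening: 0.702
grip_force: 0.0
```

Emit:
send_rows([
  [[0, 0, 0], 0],
  [[0, 0, 0], 0],
  [[0, 0, 0], 0],
  [[0, 0, 0], 0],
  [[0, 0, 0], 0],
  [[0, 0, 0], 0],
  [[0, 0, 0], 0],
  [[0, 0, 0], 0],
  [[0, 0, 0], 0],
  [[0, 0, 0], 0],
], claw=0.5, newtons=80)

```text
time_s: 4.1
eef_pos: [0.6088, 0.2273, 0.0054]
orientation: [-179.9, -0.1, -9.0]
wrist_force: [0.5, -0.9, 5.9]
opening: 0.19
grip_force: 81.0
```

Emit:
send_rows([
  [[0, 0, -1], 0],
  [[0, 0, -3], 0],
  [[0, 0, -7], 0],
  [[0, 0, -12], 0],
  [[0, 0, -12], 0],
  [[0, 0, -12], 0],
  [[0, 0, -12], 0],
])

```text
time_s: 4.8
eef_pos: [0.6062, 0.2264, 0.1226]
orientation: [179.9, 0.2, -9.0]
wrist_force: [-0.7, -0.0, -1.0]
opening: 0.186
grip_force: 80.3
```

```bash
python3 - <<'E'
from h import *
go(.44,-.18,.12,-13)
t=optics.capture("top");s=optics.capture("side")
cv2.imwrite("pics/c3.png",np.hstack([crop(t,160,130,100,130,4),crop(s,200,200,100,130,4)]))
E
```

```text
pose [0.6062 0.2264 0.1226] [179.91   0.19  -9.01] F [-0.7 -0.  -1. ] t 4.8 open 0.186 grip 80.29791355133057
shift cm [-10.05  42.74   0.26] turn 3.99
```

View pics/c3.png

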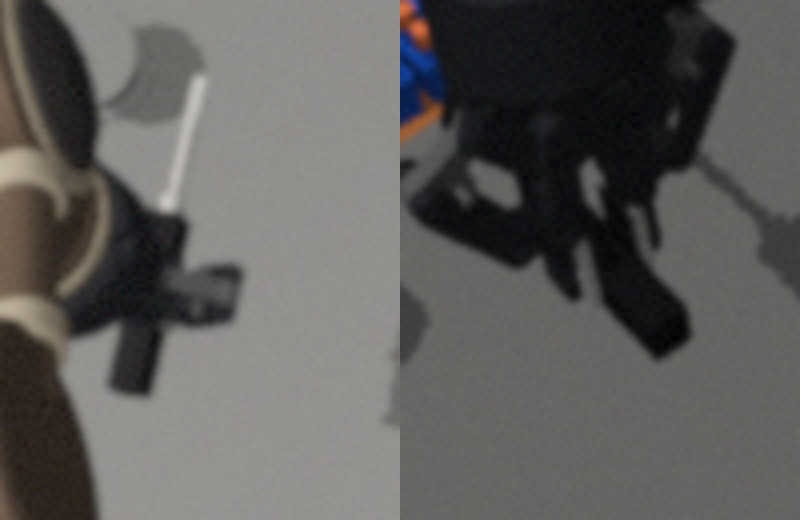

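The pick is held: the tip is at about (210,149) and the handle root at (202,183) in the full top frame. Next I measure the tip relative to the TCP, and take the ear's position from the side view as a check.

```bash
python3 - <<'E'
from h import *
s=r.observe();p=s["eef_pos"];a=np.radians(s["orientation"][2]);z=p[2]+.0056
t=optics.capture("top").astype(np.float32).mean(2)
P=[]
for v in range(146,181):
    row=t[v,196:218]; w=np.clip(row-150,0,None); print(v,int(row.max()),end=" ")
    if w.sum()>20: P.append((196+(w*np.arange(22)).sum()/w.sum(),v))
print(P[0],P[-1])
W=np.array([onz("top",*q,z+.003)[:2]-p[:2] for q in P[:-2]]); L=np.c_[W@[np.cos(a),np.sin(a)],W@[-np.sin(a),np.cos(a)]]
print("tip ahead,left of TCP mm",1e3*L[0],1e3*L[-1],"fit yaw offset",np.degrees(np.polyfit(L[:,0],L[:,1],1)[0]), "lat at 115",np.polyval(np.polyfit(L[:,0],L[:,1],1),.115)*1e3)
# ear by two views
(o1,d1),(o2,d2)=ray("top",418.7,236.2),ray("side",414.8,178.3)
k=np.linalg.lstsq(np.c_[d1,-d2],o2-o1,rcond=None)[0]; print("ear 2-view",o1+k[0]*d1,o2+k[1]*d2,"side on z.056",onz("side",414.8,178.3,.056),"top",onz("top",418.7,236.2,.056))
E
```

```text
146 143 147 143 148 144 149 165 150 181 151 186 152 187 153 189 154 187 155 186 156 188 157 187 158 185 159 184 160 184 161 183 162 180 163 180 164 181 165 180 166 180 167 181 168 179 169 180 170 181 171 181 172 181 173 182 174 183 175 179 176 179 177 181 178 183 179 191 180 194 (np.float64(209.9789472111837), 149) (np.float64(201.59191931522253), 180)
tip ahead,left of TCP mm [114.56292092  -0.46303133] [54.60475667  1.31338888] fit yaw offset -1.4583009584598163 lat at 115 -0.598071701994796
ear 2-view [ 0.56387397 -0.21887619  0.04742462] [ 0.56249783 -0.21949087  0.04742058] side on z.056 [ 0.55781429 -0.2090618   0.056     ] top [ 0.5629833  -0.21693856  0.056     ]
```

Emit:
send_rows([
  [[-14.5, 43, 0], 4],
  [[-14.5, 43, 0], 4],
  [[-14.5, 43, 0], 4],
  [[-14.5, 43, 0], 4],
  [[-14.5, 43, 0], 4],
  [[-14.5, 43, 0], 4],
  [[-14.5, 43, 0], 4],
  [[-14.5, 43, 0], 4],
  [[-14.5, 43, 0], 4],
  [[-14.5, 43, 0], 4],
  [[-14.5, 43, 0], 4],
  [[-14.5, 43, 0], 4],
])

```text
time_s: 6.15
eef_pos: [0.3972, -0.1743, 0.1237]
orientation: [-179.9, 0.1, -13.0]
wrist_force: [-0.8, -0.8, -0.7]
opening: 0.185
grip_force: 80.3
```

Emit:
send_rows([
  [[0, 0, 3], 0],
  [[0, 0, 6], 0],
  [[0, 0, 8.3], 0],
  [[0, 0, 8.3], 0],
  [[0, 0, 8.3], 0],
  [[0, 0, 8.3], 0],
  [[0, 0, 8.3], 0],
])

```text
time_s: 6.85
eef_pos: [0.3989, -0.1754, 0.0427]
orientation: [180.0, -0.2, -13.0]
wrist_force: [0.6, -0.4, -0.2]
opening: 0.186
grip_force: 80.3
```

```bash
python3 - <<'E'
from h import *
go(.454,-.189,.039,-13)
t=optics.capture("top");s=optics.capture("side")
cv2.imwrite("pics/c4.png",np.hstack([crop(t,375,185,66,100,6),crop(s,370,140,66,100,6)]))
E
```

```text
pose [ 0.3989 -0.1754  0.0427] [ 1.7995e+02 -1.7000e-01 -1.2960e+01] F [ 0.6 -0.4 -0.2] t 6.85 open 0.186 grip 80.28048992156982
shift cm [5.68 0.09 0.37] turn 0.04
```

View pics/c4.png

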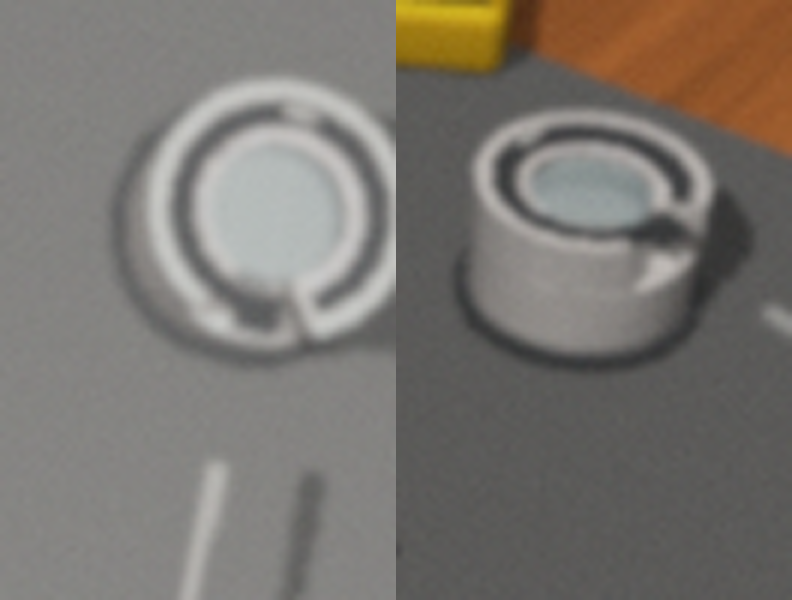

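The tip is at top-crop (217,463), pointing at the ear at (262,307) and about 2 mm left of its axis. The handle is outside the mount and the slot is clear. Next I correct sideways and insert.

Emit:
send_rows([
  [[0, 0.15, 0.3], 0],
  [[1, 0.15, 0.3], 0],
  [[2, 0.15, 0.3], 0],
  [[2.5, 0.15, 0.3], 0],
  [[3, 0.15, 0.3], 0],
  [[3.5, 0.15, 0.3], 0],
  [[4, 0.15, 0.3], 0],
  [[4.5, 0.15, 0.3], 0],
  [[5, 0.15, 0.3], 0],
  [[5.4, 0.15, 0.3], 0],
  [[5.7, 0.15, 0.3], 0],
  [[5.7, 0.15, 0.3], 0],
])

```text
time_s: 8.15
eef_pos: [0.453, -0.1895, 0.0384]
orientation: [180.0, -0.0, -13.0]
wrist_force: [0.9, -0.4, -0.2]
opening: 0.187
grip_force: 80.3
```

```bash
python3 - <<'E'
from h import *
go(.454,-.189,.039,-13)
t=optics.capture("top");s=optics.capture("side")
cv2.imwrite("pics/c5.png",np.hstack([crop(t,385,185,66,80,6),crop(s,370,140,66,80,6)]))
E
```

```text
pose [ 0.453  -0.1895  0.0384] [ 1.7999e+02 -3.0000e-02 -1.3010e+01] F [ 0.9 -0.4 -0.2] t 8.15 open 0.187 grip 80.28090834617615
shift cm [ 0.08 -0.07 -0.06] turn -0.01
```

View pics/c5.png

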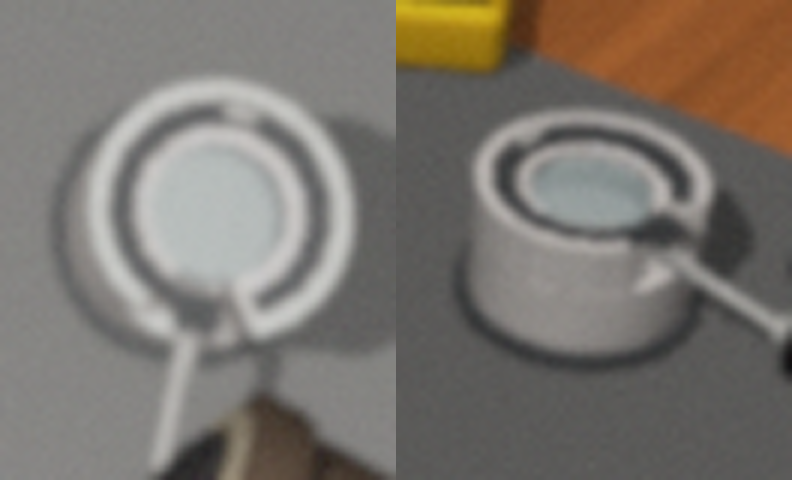

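The tip has gone under the ear: the shaft disappears below it at top-crop (190,325), and in the side crop it meets the ear at (665,245). There is no contact force. Next I lift straight up.

Emit:
send_rows([
  [[0, 0, -0.4], 0],
  [[0, 0, -0.8], 0],
  [[0, 0, -1.2], 0],
  [[0, 0, -1.6], 0],
  [[0, 0, -2], 0],
  [[0, 0, -2.4], 0],
  [[0, 0, -2.8], 0],
  [[0, 0, -3.2], 0],
  [[0, 0, -3.6], 0],
  [[0, 0, -4], 0],
  [[0, 0, -4.3], 0],
  [[0, 0, -4.3], 0],
])

```text
time_s: 9.45
eef_pos: [0.4527, -0.1894, 0.0818]
orientation: [180.0, -0.0, -13.0]
wrist_force: [-0.9, 0.4, -1.9]
opening: 0.189
grip_force: 80.2
```

```bash
python3 - <<'E'
from h import *
go(.453,-.1895,.0384,-13)
t=optics.capture("top");s=optics.capture("side")
cv2.imwrite("pics/c6.png",np.hstack([crop(t,385,185,66,80,6),crop(s,370,140,66,80,6)]))
E
```

```text
pose [ 0.4527 -0.1894  0.0818] [ 1.7999e+02 -2.0000e-02 -1.3010e+01] F [-0.9  0.4 -1.9] t 9.45 open 0.189 grip 80.17684936523438
shift cm [0.03 0.   4.34] turn -0.01
```

View pics/c6.png

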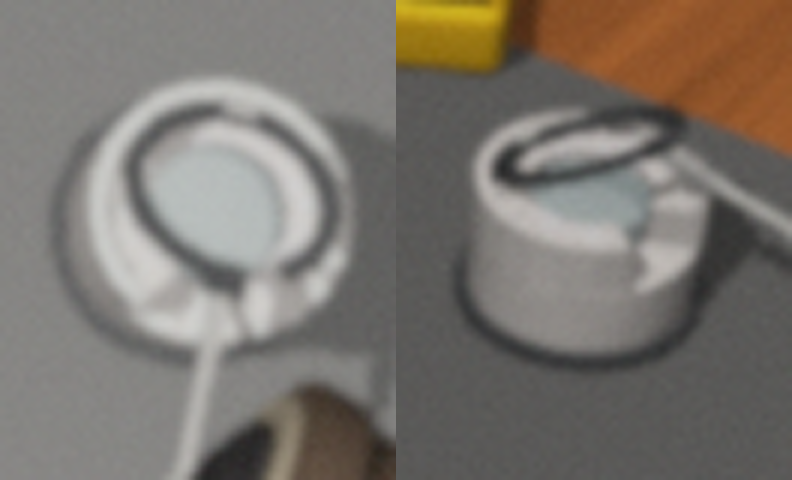

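The ring stands open, with its ear raised over the rim: in the side crop the ear is at (665,125) and the hinge at (510,170). Next I ease the tip down off it, withdraw and lay the pick on clear bench.

Emit:
send_rows([
  [[0, 0, 0.3], 0],
  [[-0.5, 0, 0.5], 0],
  [[-2, 0, 0.5], 0],
  [[-4, 0, 0.5], 0],
  [[-6, 0, 0.5], 0],
  [[-7, 0, 0.5], 0],
  [[-7, -5, 0.5], 0],
  [[-3, -10, 0.5], 0],
  [[-3, -10, 0.5], 0],
  [[-3, -10, 3], 0],
  [[-3, -10, 6], 0],
  [[-3, -10, 6], 0],
])

```text
time_s: 10.75
eef_pos: [0.4424, -0.0842, 0.0182]
orientation: [-180.0, 0.5, -13.0]
wrist_force: [-0.4, 0.6, -0.7]
opening: 0.19
grip_force: 80.3
```

Emit:
send_rows([
  [[0, 0, 0.6], 0],
  [[0, 0, 1.1], 0],
  [[0, 0, 1.4], 0],
  [[0, 0, 1.6], 0],
  [[0, 0, 1.65], 0],
  [[0, 0, 1.65], 0],
  [[0, 0, 1.65], 0],
])

```text
time_s: 11.45
eef_pos: [0.4462, -0.0854, 0.0053]
orientation: [180.0, -0.0, -13.0]
wrist_force: [-1.2, -0.4, 2.4]
opening: 0.19
grip_force: 80.8
```

Emit:
send_rows([
  [[0, 0, 0], 0],
  [[0, 0, 0], 0],
  [[0, 0, 0], 0],
  [[0, 0, 0], 0],
  [[0, 0, 0], 0],
  [[0, 0, 0], 0],
  [[0, 0, 0], 0],
], claw=6)

```text
time_s: 12.15
eef_pos: [0.4458, -0.0851, 0.0048]
orientation: [-180.0, 0.0, -13.0]
wrist_force: [-0.3, 0.1, 0.4]
opening: 0.706
grip_force: 0.0
```

Emit:
send_rows([
  [[0, 0, -1], 0],
  [[0, 0, -4], 0],
  [[0, 0, -9], 0],
  [[0, 0, -14], 0],
  [[-4, -5, -16], 0],
  [[-4, -10, -16], 0],
  [[-4, -14, -16], 0],
  [[-4, -18, -16], 0],
  [[-4, -18, -16], 0],
  [[-4, -18, -16], 0],
])

```text
time_s: 13.15
eef_pos: [0.4472, 0.0999, 0.1653]
orientation: [180.0, -0.0, -12.8]
wrist_force: [-0.5, 0.4, -0.1]
opening: 0.701
grip_force: 0.0
```

```bash
python3 - <<'E'
from h import *
go(.453,-.1895,.0384,-13)
t=optics.capture("top");s=optics.capture("side")
cv2.imwrite("pics/c7.png",np.hstack([crop(t,330,185,130,125,3),crop(s,310,140,130,125,3)]))
E
```

```text
pose [0.4472 0.0999 0.1653] [ 1.7997e+02 -2.0000e-02 -1.2840e+01] F [-0.5  0.4 -0.1] t 13.15 open 0.701 grip 0.0
shift cm [ 7.   28.09 12.69] turn 0.16
```

View pics/c7.png

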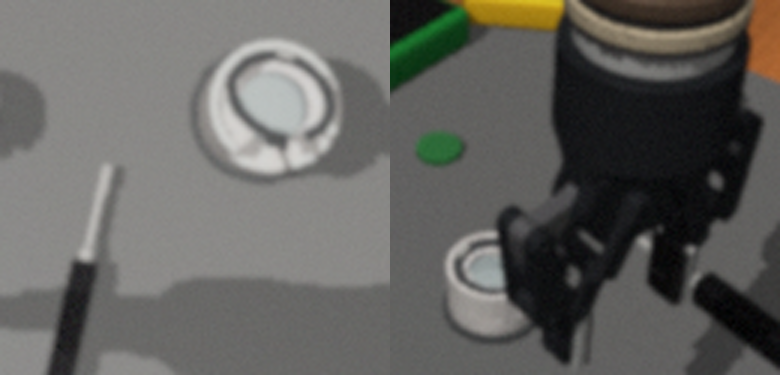

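The pick lies flat and clear, its handle at (70,320) and tip at (108,168) in the top crop. The ring is still open by the same amount, with its ear at (282,140). The gripper is free of everything, so I hand in.

```bash
python3 -c "
from plant import ticket
print(ticket.job_done())"
```

```text
the job is handed in; nothing more can be done
None
```

The job is handed in, with no verdict shown: the larger mount's ring stands open (about 27 degrees from the lift height, not measured directly), the pick lies flat on the bench, and the gripper is clear, at about 13 s of the 51 s allowed.

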